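# Stow the offcut pile in its long box

### The job

Put the pile of three long, thin offcuts away in the long open wooden box (not the short one), all three together in one carry. Hold the pile across its width, tip it clearly lengthwise, about fifteen degrees, and lower it low end first down inside one end wall of the box; then let the other end down and let go, so that the three lie flat and still in their order on the floor of the box.

Things in the scene. Friction and masses are not known exactly. Their poses are not given: they have to be found in the camera images.
- offcut_bottom: the lowest of the pile of three equal pieces on the worktop: planed pale-wood piece, 60 x 160 x 15 mm (own x, y, z), 66 g nominal; origin at the centre of its underside, y along its 160 mm length, z up. The pile is 45 mm high, its ends even to a few mm; it can be gripped across the 60 mm width at mid length, all three at once. Another pile on the worktop, of two shorter, thicker blocks (55 x 85 x 22 mm each), is not part of the job
- offcut_middle: second piece of the pile, lying loose on the lowest: planed pale-wood piece, 60 x 160 x 15 mm (own x, y, z), 66 g nominal; origin at the centre of its underside, y along its 160 mm length, z up
- offcut_top: top piece of the pile, lying loose on the middle one: planed pale-wood piece, 60 x 160 x 15 mm (own x, y, z), 66 g nominal; origin at the centre of its underside, y along its 160 mm length, z up. With the pile tipped 15 degrees its low end leans outward, 8 mm over the depth of the box, so keep the lowest edge about 12 mm off the end wall (where it also lies with the pile centred in the box)
- long_box: the longer of two open-topped pale-wood boxes, fixed; outside 92 x 202 x 34 mm (own x, y, z), inside 76 x 186 mm, floor 6 mm thick, walls 8 mm. Both long sides have a finger cut-out at mid length, 96 mm wide, from the rim down to the floor's top face. Origin at the centre of its underside, on the worktop; y along its length, z up. The other box is alike but only 116 mm long

How it is judged:
On the way:
1. the three offcuts, held together as one pile and tipped lengthwise by at least 8 degrees, have their low end down inside the long box (angle between offcut_bottom's own z axis and vertical between 0.14 and 0.7 rad and angle between offcut_middle's own z axis and vertical between 0.14 and 0.7 rad and angle between offcut_top's own z axis and vertical between 0.14 and 0.7 rad and x of offcut_bottom in the frame of long_box between -0.014 and 0.014 m and y of offcut_bottom in the frame of long_box between -0.03 and 0.03 m and z of offcut_bottom in the frame of long_box below 0.04 m and angle between the x axis of offcut_bottom and the x axis of long_box, either way round below 0.2 rad and distance between offcut_bottom and offcut_middle below 0.03 m and distance between offcut_bottom and offcut_top below 0.045 m and (contact force between the fingers and offcut_bottom above 0.3 N or contact force between the fingers and offcut_middle above 0.3 N or contact force between the fingers and offcut_top above 0.3 N)), for 0.2 s.
At the end, for the whole second after the job is handed in: The three offcuts lie at rest in the long box in their first order, lowest piece on the box's floor: each level within 6 degrees, within 14 mm of the box's centre across and 18 mm along it, and its underside within about 6 mm of its height in the pile (6, 21 and 36 mm above the worktop) (x of offcut_bottom in the frame of long_box between -0.014 and 0.014 m and y of offcut_bottom in the frame of long_box between -0.018 and 0.018 m and z of offcut_bottom in the frame of long_box between 0 and 0.012 m and angle between each of offcut_bottom, offcut_middle, offcut_top's own z axis and vertical below 0.1 rad and linear speed of each of offcut_bottom, offcut_middle, offcut_top below 0.02 m/s and x of offcut_middle in the frame of long_box between -0.014 and 0.014 m and y of offcut_middle in the frame of long_box between -0.018 and 0.018 m and z of offcut_middle in the frame of long_box between 0.015 and 0.027 m and x of offcut_top in the frame of long_box between -0.014 and 0.014 m and y of offcut_top in the frame of long_box between -0.018 and 0.018 m and z of offcut_top in the frame of long_box between 0.03 and 0.042 m); the robot touches nothing.
It also fails if it takes over 43 s, if anything falls off the work surface, if the arm or the gripper's body presses on something with over 40 N, if the wrist force passes 120 N, or if a joint passes its speed limit or range.

### The arm

A 6-joint arm with a two-finger parallel gripper is mounted at the origin on the work surface; the furniture and walls round the work are solid. World frame = base frame: x ahead of the robot, y to its left, z up, the work surface at z = 0. Lengths are in m, angles in rad, forces in N, time in s.
With the tool pointing down it reaches from about 0.375 to 0.975 m from the base axis. Payload 3.8 kg.
Tool frame: the origin (TCP) lies on the centre line of the jaws, within the pads' length; the fingertips stand 25 mm ahead of it and the grasp point (between the pads) lies 6 mm ahead of it; z points along the fingers, y is the line along which they close (so a half turn about z gives the same grasp; the last joint's range is limited). The gripper opens to 85 mm and grips with 20 to 120 N. Pads are 22 mm wide; open, the fingers measure 114 mm over their backs; the gripper's body (76 mm by 85 mm) begins 54 mm behind the grasp point. The pads swing forward as they close: fully open they stand 13 mm farther back than shut.
Start: joints at [-1.258, 0.264, 1.604, -0, 1.274, -0.037], TCP at [0.231, -0.634, 0.256] pointing down, gripper open.
Joint ranges: [-2.63, 2.63], [-0.94, 2.18], [0.31, 2.57], [-1.31, 4.45], [0, 2.66], [-2.55, 2.55]. Speed limits (rad/s): [2.57, 2.57, 3.14, 3.14, 3.14, 3.14].

### API

Orientations are given as a rotation vector (axis times angle).
In Python, from workcell import bot gives the robot as it stands. The module is installed in compiled form; this text tells all that it offers.
- The arm moves only by the tool play_rows, never from a script. Its argument "commands" is a list that holds one entry, the list of rows, each a list of 7 numbers: the shift along the tool's x, y, z as a fraction of full scale, then the turn, a rotation vector about the tool's x, y, z as a fraction of full scale, then the closure, from -1 (fully open) to 1 (shut). A call has 1 to 8 rows; each row is the pose to reach, as a shift and turn from the pose commanded when the call began, along the tool's axes at that moment, turning the shorter way round; what a row does not reach only later rows make up. Full scale, the value 1, is 60 cm for a shift and 180 degrees for a turn. A row lasts 1/10 s, in which the tool goes at most 50 mm and 8.59 degrees, less where a joint would pass 70% of its speed; a pose out of reach is approached as far as the arm can. A call with a number of a shift or a turn outside -1 to 1 is refused whole. A call with a gripper value outside its range is refused whole. The fingers move at their own pace and stop on an object; "force" is the grip in N (left out, the last holds). Time passes only in rows, so rows that repeat a pose let the fingers close. It gives the time, the measured TCP pose, the force, the opening and the grip force at its end, in the units of the state.
- bot.read_state(): the state, without advancing time (a new reading comes with each control period).
- bot.read_camera(name): name is "scene" or "top" or "wrist"; returns the picture (480x640x3 uint8, blue, green, red); there is no depth.
- bot.camera_params(name): a dict with "fov_y" (degrees; the focal length in pixels is half the picture's height over the tangent of half this angle, whatever the lens; pixels are square), "cx", "cy" (the principal point, pixels), "D" ([k1, k2, p1, p2, k3] as OpenCV has them; the pictures are not rectified), "rvec" (rotation vector, rad) and "tvec" (3), from world to camera coordinates, as OpenCV has them. Camera axes: x right, y down, z forward; pixel columns grow to the right and rows downward; lengths in m; the calibration is good to about 2 mm. A picture is of the moment at which its call begins: read the wrist's pose just before it. camera_params takes no time and is no camera call; for the wrist camera it gives the pose at the moment of the call.
- bot.finish_job(): hands the job in; it is judged then, once.
The state is a dict: "time": time; "q": joint angles; "joint_vel": joint speeds; "joint_torque": joint torques, N m; "tool_pos": TCP position; "tcp_rot": TCP orientation; "wrist_force": force on the tool from outside, world axes, zero at the start; "torque": the same for the moment, N m; "width": opening from 0.0 (shut) to 1.0 (fully open); "grip_force": force on a finger pad.
Only numpy, scipy, OpenCV 4.12 (cv2) and the standard library are available. Lean on these libraries where they do the work, as an engineer would, in place of code of your own. Each camera call takes 0.05 s, during which the arm holds its last target. There are 200 camera calls.

## Working session

There is one attempt and no reset: what is moved stays moved. The work goes in short steps, Python scripts to look and compute and a tool call to move; the robot and the scene stay as the last step left them, time stands still between calls to the robot, and variables do not carry over. Pictures are saved under pics/ and viewed, at most 10 in all, crops included, and the job is handed in when it is done.

Besides the shell and the picture viewer there is one more tool, called after ">>>" as name([rows], argument=value, ...), one row to a line, values as JSON. play_rows: Moves the arm, as the interface text tells. Its arguments: {"type":"object","properties":{"commands":{"type":"array"},"force":{"type":"number"}},"required":["commands"]}

```bash
mkdir -p pics; cat > h.py <<'E'
import numpy as np, cv2
from scipy.spatial.transform import Rotation as R
from workcell import bot
def K(p):
    f=240/np.tan(np.radians(p["fov_y"])/2)
    return np.array([[f,0,p["cx"]],[0,f,p["cy"]],[0,0,1]])
def rays(p,uv):
    n=cv2.undistortPoints(np.array(uv,float).reshape(-1,1,2),K(p),np.array(p["D"],float)).reshape(-1,2)
    Rm=cv2.Rodrigues(np.array(p["rvec"],float))[0]
    d=np.c_[n,np.ones(len(n))]@Rm
    return -Rm.T@np.array(p["tvec"],float).ravel(),d
def onplane(p,uv,z):
    c,d=rays(p,uv); return c+d*((z-c[2])/d[:,2])[:,None]
def proj(p,X):
    return cv2.projectPoints(np.array(X,float).reshape(-1,1,3),np.array(p["rvec"],float),np.array(p["tvec"],float),K(p),np.array(p["D"],float))[0].reshape(-1,2)
E
python3 - <<'E'
from h import *
for n in("top","wrist"):
    p=bot.camera_params(n);print(n,p);cv2.imwrite(f"pics/{n}0.png",bot.read_camera(n))
print(bot.read_state())
E
```

```text
top {'fov_y': 57.66970328989295, 'cx': 326.47923932594057, 'cy': 245.08990907773335, 'D': array([-0.05628372,  0.        ,  0.        ,  0.        ,  0.        ]), 'rvec': array([ 2.13112759, -2.14411063,  0.16109213]), 'tvec': array([-0.03462057,  0.47050123,  1.00205863])}
wrist {'fov_y': 60.25148764812708, 'cx': 320.2516709292401, 'cy': 237.15333902232106, 'D': array([-0.00333012,  0.        ,  0.        ,  0.        ,  0.        ]), 'rvec': array([-2.35914075,  1.65180197,  0.25855811]), 'tvec': array([-0.67280067, -0.03906633,  0.379192  ])}
{'time': 0.1, 'q': array([-1.25791778e+00,  2.64661445e-01,  1.60527479e+00,  2.48517822e-05,
        1.27370922e+00, -3.68482929e-02]), 'joint_vel': array([ 1.22461162e-03,  4.78377492e-05, -2.08493288e-03, -1.28614448e-03,
        3.41238432e-04,  6.60718171e-04]), 'joint_torque': array([ 7.99367808e-04, -5.16706252e+01, -3.68590879e+01,  4.68843643e-05,
        6.33582822e-03, -2.26660273e-05]), 'tool_pos': array([ 0.23112721, -0.63352658,  0.25507734]), 'tcp_rot': array([-3.09168082e+00, -5.46188719e-01,  4.06398033e-04]), 'wrist_force': array([0.2691364 , 0.30547021, 0.27130489]), 'torque': array([ 0.00828909, -0.03471472,  0.03224474]), 'grip_force': 0.0, 'width': 1.0058572890386726}
```

View pics/top0.png

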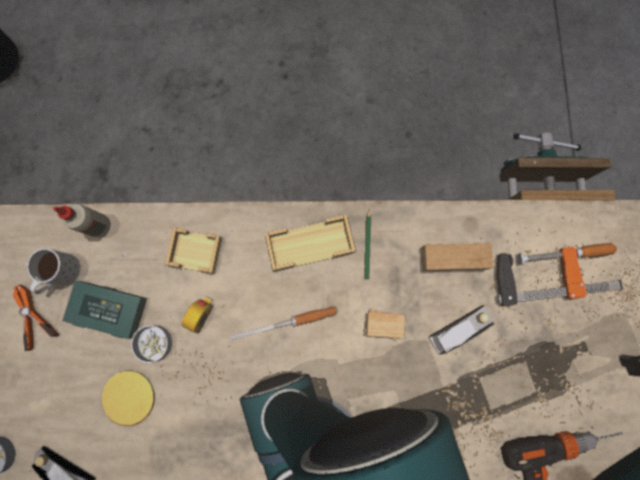

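The top view shows the long box at about (310,243), the short box at (195,251), a long brown pile at (458,257) and a short block pile at (385,324).

```bash
python3 - <<'E'
from h import *
im=cv2.imread("pics/top0.png");p=bot.camera_params("top")
hsv=cv2.cvtColor(im,cv2.COLOR_BGR2HSV)
for n,uv in dict(box=(310,243),pile=(458,257),blk=(385,324),table=(400,380),rim=(268,255)).items(): print(n,hsv[uv[1],uv[0]])
for n,(x0,y0,x1,y1),z in(("pile",(412,232,497,280),.045),("box",(258,208,362,280),.034),("blk",(355,300,415,350),.044)):
    c=hsv[y0:y1,x0:x1]
    m=((c[...,1]>(95))&(c[...,2]>90)).astype(np.uint8)*255
    m=cv2.morphologyEx(m,cv2.MORPH_OPEN,np.ones((3,3)))
    ct=max(cv2.findContours(m,cv2.RETR_EXTERNAL,cv2.CHAIN_APPROX_NONE)[0],key=cv2.contourArea)
    w=onplane(p,ct.reshape(-1,2)+[x0,y0],z)
    r=cv2.minAreaRect((w[:,:2]*1000).astype(np.float32));print(n,r, cv2.boundingRect(ct))
big=cv2.resize(im[195:350,240:510],None,fx=2.9,fy=2.9,interpolation=cv2.INTER_CUBIC);cv2.imwrite("pics/c.png",big)
E
```

```text
box [ 25  79 207]
pile [ 15 105 183]
blk [ 19  80 204]
table [ 15  54 157]
rim [ 16  56 174]
pile ((439.9184875488281, -348.2843322753906), (57.90766906738281, 158.4684600830078), 0.8264608383178711) (13, 12, 67, 26)
box ((490.13543701171875, 82.7884750366211), (31.54123878479004, 48.137821197509766), 12.358085632324219) (8, 22, 20, 16)
blk ((300.5411376953125, -166.71209716796875), (68.87139892578125, 23.81331443786621), 80.52171325683594) (13, 10, 31, 12)
```

View pics/c.png

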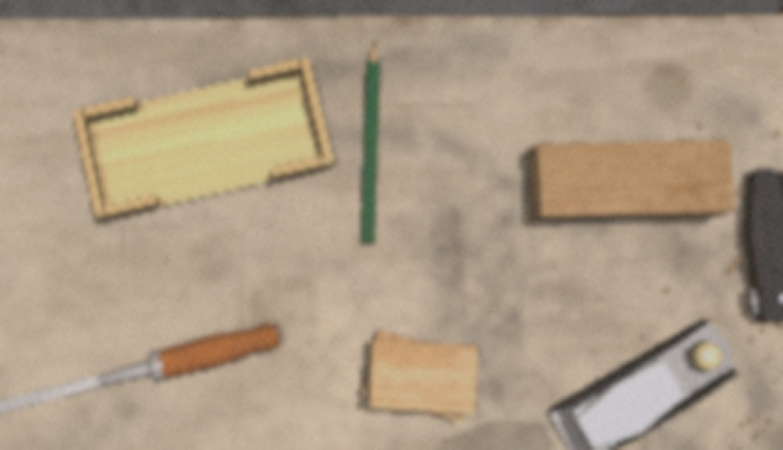

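View pics/wrist0.png

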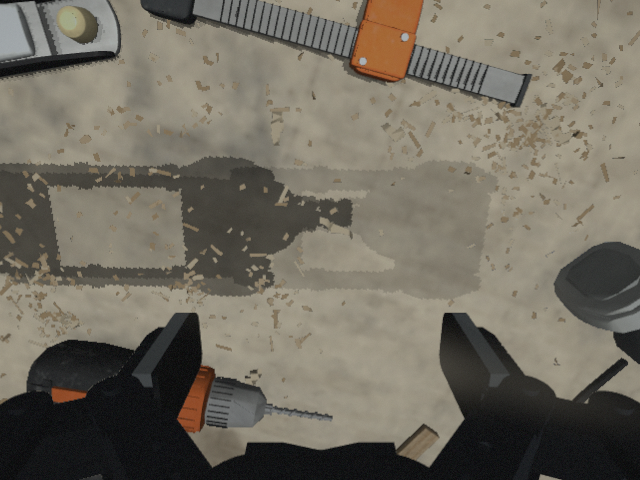

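The crop shows the long box's rim corners at about (76,108), (307,59), (334,162), (100,219) at 2.9x. The pile is clear of its neighbours and lies along world y. The wrist view shows only the drill and clamp, with no targets.

```bash
cat >> h.py <<'E'
def tgt(yaw,tip=0):
    # tool y at world angle yaw (deg), z down; tip: turn about tool y (deg)
    a=np.radians(yaw);y=np.array([np.cos(a),np.sin(a),0]);z=np.array([0,0,-1.])
    return R.from_matrix(np.c_[np.cross(y,z),y,z])*R.from_euler('y',tip,degrees=True)
def row(pos,Rt,base=None):
    s=bot.read_state(); p0,r0=base or (s["tool_pos"],R.from_rotvec(s["tcp_rot"]))
    d=r0.inv().apply(np.array(pos)-p0)/0.6; t=(r0.inv()*Rt).as_rotvec()/np.pi
    return np.round(np.r_[d,t],4).tolist()
E
python3 - <<'E'
from h import *
p=bot.camera_params("top")
c=np.array([(76,108),(307,59),(334,162),(100,219)])/2.9+[240,195]-.33
w=onplane(p,c,.034)[:,:2];print(w.round(3),w.mean(0),[np.linalg.norm(w[i]-w[i-1]).round(3) for i in range(4)])
for a,b in((1,0),(2,3)):
    d=w[a]-w[b];print(np.degrees(np.arctan2(d[1],d[0])))
print(row([.44,-.348,.25],tgt(0)))
E
```

```text
[[ 0.504  0.108]
 [ 0.544 -0.084]
 [ 0.457 -0.105]
 [ 0.411  0.087]] [0.47901778 0.00154692] [np.float64(0.095), np.float64(0.196), np.float64(0.089), np.float64(0.197)]
-78.1771910810311
-76.564085546181
[0.4901, -0.3278, 0.0092, -0.0006, -0.0004, -0.3887]
```

>>> play_rows([
  [[0.49,-0.328,0.01,0,0,-0.389,-1],[0.49,-0.328,0.01,0,0,-0.389,-1],[0.49,-0.328,0.01,0,0,-0.389,-1],[0.49,-0.328,0.01,0,0,-0.389,-1],[0.49,-0.328,0.01,0,0,-0.389,-1],[0.49,-0.328,0.01,0,0,-0.389,-1],[0.49,-0.328,0.01,0,0,-0.389,-1],[0.49,-0.328,0.01,0,0,-0.389,-1]],
], force=60)

```text
time: 0.9
tool_pos: [0.4425, -0.3436, 0.2497]
tcp_rot: [-2.231, -2.21, -0.003]
wrist_force: [-0.0, -0.0, -0.6]
width: 0.996
grip_force: 0.0
```

>>> play_rows([
  [[0,0,0,0,0,0,-1],[0,0,0,0,0,0,-1]],
])

```text
time: 1.1
tool_pos: [0.4398, -0.3485, 0.2499]
tcp_rot: [-2.248, -2.194, 0.001]
wrist_force: [0.0, -0.4, 0.0]
width: 1.001
grip_force: 0.0
```

```bash
python3 - <<'E'
from h import *
s=bot.read_state();print(s["time"],s["tool_pos"],s["tcp_rot"],s["joint_vel"].round(3),row([.44,-.348,.25],tgt(0)))
p=bot.camera_params("wrist");im=bot.read_camera("wrist");np.save("p1.npy",p,allow_pickle=True);cv2.imwrite("pics/w1.png",im)
print(rays(p,[(320,240)]))
print(proj(p,[[.41,-.428,.045],[.47,-.428,.045],[.47,-.268,.045],[.41,-.268,.045]]))
E
```

```text
1.1 [ 0.43981765 -0.34849489  0.2499471 ] [-2.24767213e+00 -2.19414280e+00  7.78611769e-04] [-0.024  0.002 -0.007  0.001 -0.    -0.004] [0.0008, 0.0003, -0.0001, -0.0002, -0.0, -0.0077]
(array([ 0.44074411, -0.27044291,  0.36669659]), array([[-0.00870567, -0.30922458, -0.9509743 ]]))
[[289.14720091 299.49314371]
 [359.16634592 297.90459225]
 [359.87873041 101.29610915]
 [278.80381458 103.4395449 ]]
```

View pics/w1.png

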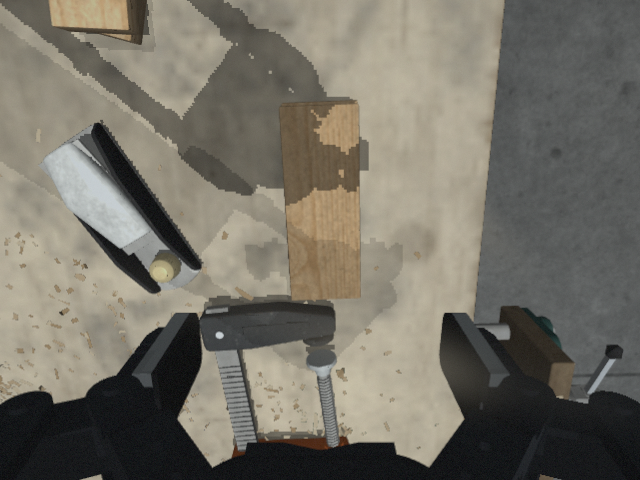

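The wrist view confirms the pile. Its top-face corners are at about (280,104), (358,102), (360,298), (291,298), within 2 px of the prediction, and its yaw is about 0. I'll check the open fingertips' depth from the same picture.

```bash
python3 - <<'E'
from h import *
s=bot.read_state();p=bot.camera_params("wrist");r=R.from_rotvec(s["tcp_rot"])
c,d=rays(p,[(443,315),(466,313),(200,315),(178,313)]);c=r.inv().apply(c-s["tool_pos"]);d=r.inv().apply(d)
for i,y in enumerate((.0425,.0425,-.0425,-.0425)): print((c+d[i]*(y-c[1])/d[i][1]).round(4))
print(row([.44,-.348,.028],tgt(0)))
E
```

```text
[0.0072 0.0425 0.0148]
[ 0.019   0.0425 -0.0058]
[ 0.0095 -0.0425  0.0109]
[ 0.0206 -0.0425 -0.0087]
[0.0017, 0.0008, 0.3701, -0.0002, 0.0, -0.0079]
```

>>> play_rows([
  [[0.002,0.001,0.1,0,0,-0.008,-1],[0.002,0.001,0.18,0,0,-0.008,-1],[0.002,0.001,0.26,0,0,-0.008,-1],[0.002,0.001,0.32,0,0,-0.008,-1],[0.002,0.001,0.36,0,0,-0.008,-1],[0.002,0.001,0.378,0,0,-0.008,-1],[0.002,0.001,0.378,0,0,-0.008,-1],[0.002,0.001,0.378,0,0,-0.008,-1]],
])

```text
time: 1.95
tool_pos: [0.4413, -0.3487, 0.0247]
tcp_rot: [2.217, 2.223, 0.0]
wrist_force: [0.7, -0.1, 0.0]
width: 1.001
grip_force: 0.0
```

>>> play_rows([
  [[0,0,0,0,0,0,1],[0,0,0,0,0,0,1],[0,0,0,0,0,0,1],[0,0,0,0,0,0,1],[0,0,0,0,0,0,1],[0,0,0,0,0,0,1],[0,0,0,0,0,0,1],[0,0,0,0,0,0,1]],
], force=60)

```text
time: 2.75
tool_pos: [0.442, -0.3485, 0.0257]
tcp_rot: [2.214, 2.223, 0.0]
wrist_force: [-0.8, -0.1, 6.8]
width: 0.698
grip_force: 65.7
```

```bash
python3 - <<'E'
from h import *
s=bot.read_state();print(s)
print(row([.44,-.348,.14],tgt(0)))
cv2.imwrite("pics/w2.png",bot.read_camera("wrist"))
E
```

```text
{'time': 2.75, 'q': array([-7.11806986e-01,  3.02759170e-01,  2.03058621e+00, -2.88243076e-04,
        8.04250267e-01, -7.15757412e-01]), 'joint_vel': array([ 3.03457685e-04, -7.85783803e-04,  1.35074747e-03, -8.58762882e-05,
        5.61417303e-04, -4.93474616e-04]), 'joint_torque': array([ 6.53170645e-01, -4.11225271e+01, -2.56340647e+01,  1.67141827e-01,
       -1.78719638e-01, -3.29981628e-02]), 'tool_pos': array([ 0.44204896, -0.34854825,  0.02569103]), 'tcp_rot': array([2.21400354e+00, 2.22321066e+00, 1.23173264e-04]), 'wrist_force': array([-0.82380671, -0.09061123,  6.7586236 ]), 'torque': array([-0.01707281,  0.08848229,  0.01321302]), 'grip_force': 65.70329189300537, 'width': 0.6981058581142154}
[0.0004, -0.0029, -0.1905, 0.0009, 0.0009, 0.0013]
```

View pics/w2.png

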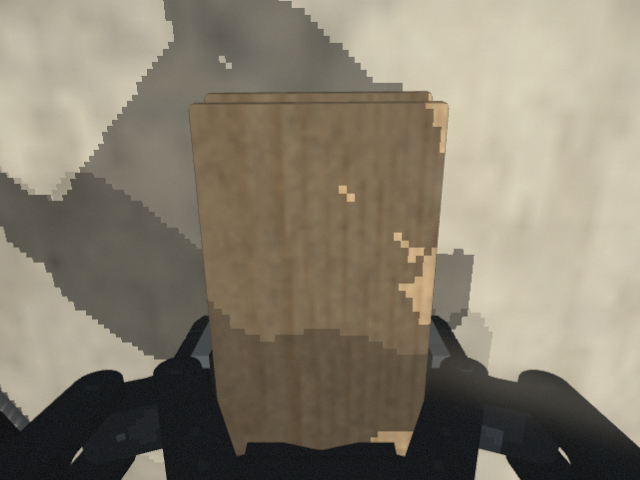

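Grasp seen: the pile is squarely between the fingers, with its far top edge at row ~103. The opening is 59 mm, which is right. Lifting.

```bash
python3 - <<'E'
from h import *
p=bot.camera_params("wrist");s=bot.read_state()
w=onplane(p,[(190,104),(448,103)],.045);print(w, "centre y", w[:,1].mean()-.08, s["tool_pos"])
E
```

```text
[[ 0.41153784 -0.27009     0.045     ]
 [ 0.46926329 -0.26969691  0.045     ]] centre y -0.3498934556641204 [ 0.44202487 -0.34856381  0.02566968]
```

>>> play_rows([
  [[0,0,-0.02,0,0,0,1],[0,0,-0.06,0,0,0,1],[0,0,-0.11,0,0,0,1],[0,0,-0.16,0,0,0,1],[0,0,-0.19,0,0,0,1],[0,0,-0.19,0,0,0,1]],
])

```text
time: 3.4
tool_pos: [0.4425, -0.3487, 0.1415]
tcp_rot: [2.212, 2.221, 0.001]
wrist_force: [0.8, -1.1, -2.4]
width: 0.696
grip_force: 65.4
```

```bash
python3 - <<'E'
from h import *
s=bot.read_state();print(s["time"],s["tool_pos"],s["tcp_rot"],s["width"],s["grip_force"],s["wrist_force"])
im=np.vstack([bot.read_camera("wrist")[60:360],bot.read_camera("scene")[90:390]]);cv2.imwrite("pics/w3.png",im)
print(row([.479,.0015,.16],tgt(12.6)),row([.479,.0015,.16],tgt(12.6,15)))
E
```

```text
3.4 [ 0.44254732 -0.34867793  0.1414818 ] [2.21180179e+00 2.22131620e+00 8.52750420e-04] 0.6963968015508091 65.44832088053226 [ 0.83213978 -1.11394958 -2.43217946]
[0.5806, 0.0666, -0.0374, 0.0001, 0.0001, -0.0687] [0.5806, 0.0666, -0.0374, 0.0091, 0.0831, -0.0683]
```

View pics/w3.png

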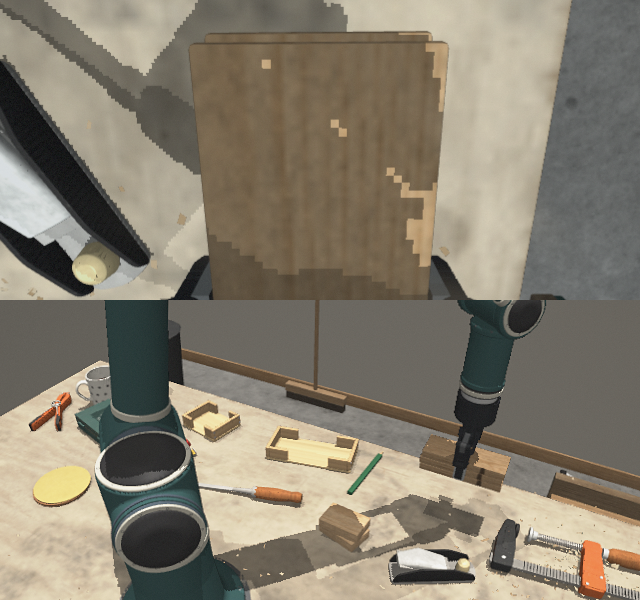

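The pictures show the pile held level, all three pieces in the air between the fingers. The long box is empty. I'll pass beside the box, farther out, so the wrist camera sees it next to the pile.

```bash
python3 - <<'E'
from h import *
print(row([.61,.03,.25],tgt(12.6)))
E
```

```text
[0.6271, 0.2852, -0.1874, 0.0001, 0.0001, -0.0687]
```

>>> play_rows([
  [[0.03,0.01,-0.05,0,0,-0.003,1],[0.09,0.04,-0.1,0,0,-0.01,1],[0.16,0.07,-0.13,0,0,-0.02,1],[0.23,0.1,-0.16,0,0,-0.03,1],[0.3,0.135,-0.187,0,0,-0.04,1],[0.37,0.17,-0.187,0,0,-0.05,1],[0.43,0.195,-0.187,0,0,-0.06,1],[0.48,0.22,-0.187,0,0,-0.069,1]],
])

```text
time: 4.3
tool_pos: [0.5707, -0.0562, 0.2472]
tcp_rot: [-1.958, -2.452, 0.003]
wrist_force: [-0.2, -0.5, -2.2]
width: 0.697
grip_force: 66.1
```

>>> play_rows([
  [[0.05,0.01,0,0,0,0,1],[0.1,0.02,0,0,0,0,1],[0.13,0.03,0,0,0,0,1],[0.15,0.03,0,0,0,0,1],[0.15,0.03,0,0,0,0,1],[0.15,0.03,0,0,0,0,1]],
])

```text
time: 4.9
tool_pos: [0.5687, 0.0325, 0.2486]
tcp_rot: [-1.962, -2.452, 0.003]
wrist_force: [-0.1, 0.2, -3.1]
width: 0.696
grip_force: 66.2
```

```bash
python3 - <<'E'
from h import *
s=bot.read_state();print(s["time"],s["tool_pos"],s["tcp_rot"],s["width"],s["grip_force"],s["joint_vel"].round(3))
p=bot.camera_params("wrist");np.save("pw.npy",p,allow_pickle=True);cv2.imwrite("pics/w4.png",bot.read_camera("wrist"))
E
```

```text
4.9 [0.56870796 0.0325263  0.24862584] [-1.96200627 -2.45234497  0.0026786 ] 0.6958076370355392 66.16525959223509 [-0.019 -0.006 -0.01  -0.002 -0.001  0.001]
```

View pics/w4.png

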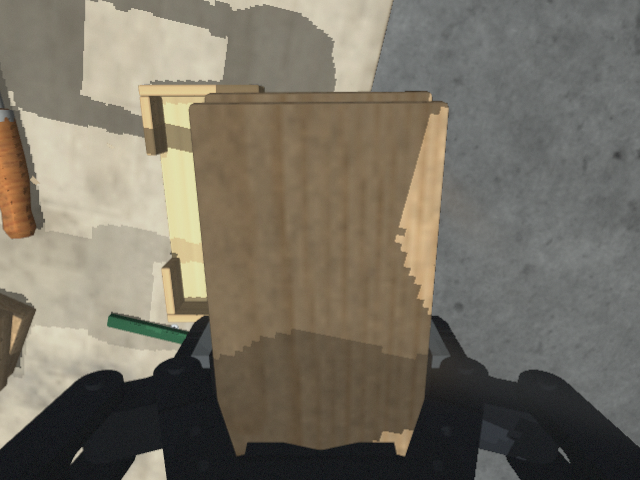

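The wrist view shows the box partly behind the pile. Three outer rim corners are visible, at (139,86), (265,86) and (167,321).

```bash
python3 - <<'E'
from h import *
p=np.load("pw.npy",allow_pickle=True).item();s=bot.read_state()
w=onplane(p,[(139,86),(265,86),(167,321)],.034)[:,:2];print(w)
a,b,c=w;print(np.linalg.norm(a-b),np.linalg.norm(a-c),"centre",(b+c)/2)
d=c-a;e=b-a;print(np.degrees(np.arctan2(d[1],d[0]))+90,np.degrees(np.arctan2(e[1],e[0])))
E
```

```text
[[ 0.41386189  0.09263251]
 [ 0.50666737  0.11333465]
 [ 0.45614662 -0.10164621]]
0.0950864673630502 0.19882711125517263 centre [0.481407   0.00584422]
12.278916839494883 12.575103496399999
```

```bash
cat >> h.py <<'E'
C=np.array([.481,.0045]);YAW=12.4;O=np.array([.0787,0,.0257])
def tip(deg,ez):
    Rt=tgt(YAW,-deg);u=tgt(YAW).as_matrix()[:,0]
    e=np.r_[C+.080*u[:2],ez]
    return e-Rt.apply(O),Rt
E
python3 - <<'E'
from h import *
for a,z in((15,.08),(15,.009)): t=tip(a,z);print(t[0].round(4),row(*t))
E
```

```text
[0.4787 0.0149 0.1252] [0.0049, -0.1528, 0.2065, -0.0002, -0.0832, 0.0013]
[0.4787 0.0149 0.0542] [0.0049, -0.1527, 0.3248, -0.0002, -0.0832, 0.0013]
```

>>> play_rows([
  [[0,-0.04,0.02,0,-0.02,0,1],[0.002,-0.09,0.05,0,-0.04,0,1],[0.004,-0.13,0.1,0,-0.065,0,1],[0.005,-0.153,0.15,0,-0.083,0.001,1],[0.005,-0.153,0.18,0,-0.083,0.001,1],[0.005,-0.153,0.206,0,-0.083,0.001,1],[0.005,-0.153,0.206,0,-0.083,0.001,1],[0.005,-0.153,0.206,0,-0.083,0.001,1]],
])

```text
time: 5.75
tool_pos: [0.4793, 0.0151, 0.1263]
tcp_rot: [1.835, 2.282, -0.24]
wrist_force: [-0.6, -0.1, -1.9]
width: 0.692
grip_force: 66.1
```

```bash
python3 - <<'E'
from h import *
s=bot.read_state();print(s["time"],s["tool_pos"],s["wrist_force"],s["width"],s["grip_force"],s["joint_vel"].round(3))
for a,z in((15,.08),(15,.04),(15,.009)): t=tip(a,z);print(t[0].round(4),row(*t))
p=bot.camera_params("wrist");im=bot.read_camera("wrist")
r=R.from_rotvec(s["tcp_rot"])
pe=[s["tool_pos"]+r.apply([.0787,y,.0257-.045]) for y in(-.03,.03)]
print("pred top edge px",proj(p,pe))
cv2.imwrite("pics/w5.png",im)
E
```

```text
5.75 [0.47925332 0.01506337 0.12633505] [-0.59814339 -0.14072273 -1.9276868 ] 0.6922373110387717 66.10036293044686 [ 0.002 -0.012 -0.025  0.001 -0.003  0.001]
[0.4787 0.0149 0.1252] [0.0004, -0.0009, 0.0019, 0.0001, -0.0003, 0.0]
[0.4787 0.0149 0.0852] [0.0176, -0.0009, 0.0663, 0.0001, -0.0003, 0.0]
[0.4787 0.0149 0.0542] [0.0309, -0.001, 0.1162, 0.0001, -0.0003, 0.0]
pred top edge px [[190.79544693 104.91836   ]
 [457.37449399 104.61211323]]
```

View pics/w5.png

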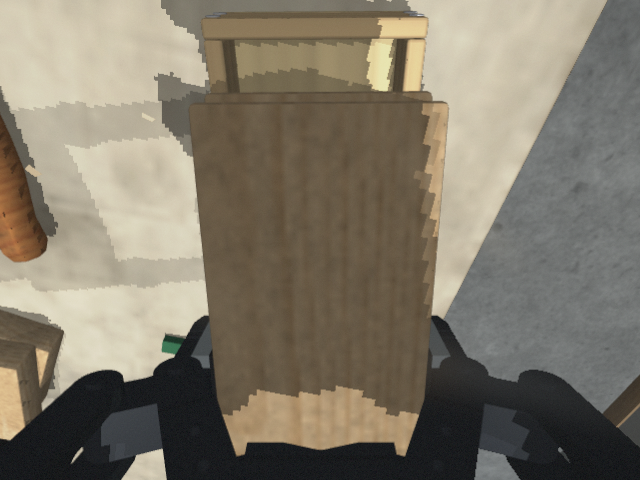

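The wrist view shows the tipped pile above the box. The end wall's rim runs from row ~17 (outer) to ~39 (inner), columns 204–427, and the pile is centred on columns 190–448. Checking that against the box estimate.

```bash
python3 - <<'E'
from h import *
p=bot.camera_params("wrist");s=bot.read_state()
Y=tgt(YAW).as_matrix()
def box(w): return ((w-np.r_[C,0])@Y[:,[0,1]]).round(4)  # along, across
w=onplane(p,[(205,17),(427,16),(204,39),(427,38)],.034);print(box(w))
print("cam",box(rays(p,[(320,240)])[0][None]))
E
```

```text
[[ 0.1021 -0.0452]
 [ 0.1023  0.0431]
 [ 0.0941 -0.0468]
 [ 0.0944  0.0442]]
cam [[0.1167 0.0002]]
```

>>> play_rows([
  [[0.008,-0.002,0.025,0,0,0,1],[0.016,-0.003,0.055,0,0,0,1],[0.024,-0.003,0.085,0,0,0,1],[0.029,-0.003,0.103,0,0,0,1],[0.032,-0.003,0.116,0,0,0,1],[0.032,-0.003,0.116,0,0,0,1],[0.032,-0.003,0.116,0,0,0,1],[0.032,-0.003,0.116,0,0,0,1]],
])

```text
time: 6.6
tool_pos: [0.4782, 0.0161, 0.0549]
tcp_rot: [1.833, 2.282, -0.238]
wrist_force: [0.8, 0.1, -2.8]
width: 0.694
grip_force: 66.2
```

>>> play_rows([
  [[0,0,0,0,0,0,1],[0,0,0,0,0,0,1],[0,0,0,0,0,0,1]],
])

```text
time: 6.9
tool_pos: [0.4775, 0.0161, 0.0542]
tcp_rot: [1.833, 2.283, -0.239]
wrist_force: [-0.3, 0.9, -2.8]
width: 0.696
grip_force: 66.2
```

```bash
sed -i 's/^C=.*/Y0=np.radians(12.4);C=np.array([.481,.0045])+.001*np.array([-np.sin(Y0),np.cos(Y0)])-.001*np.array([np.cos(Y0),np.sin(Y0)]);YAW=12.4;O=np.array([.0787,0,.0257])/' h.py
python3 - <<'E'
from h import *
s=bot.read_state();print(s["time"],s["tool_pos"],s["wrist_force"],s["width"],s["grip_force"])
r=R.from_rotvec(s["tcp_rot"]);print("edge",s["tool_pos"]+r.apply(O),"und",s["tool_pos"]+r.apply([-.0013,0,.0257]))
for a in (15,10,5,0): t=tip(a,.0075);print(a,t[0].round(4),row(*t))
cv2.imwrite("pics/w6.png",np.vstack([bot.read_camera("wrist")[0:240],bot.read_camera("scene")[90:390]]))
E
```

```text
6.9 [0.47747862 0.01608005 0.05420331] [-0.29969801  0.90187884 -2.83147716] 0.6956411388036187 66.1650774255395
edge [0.46251895 0.08385991 0.00907816] und [0.47920607 0.00838832 0.02970774]
15 [0.4775 0.0156 0.0527] [-0.0, -0.0001, 0.0026, 0.0004, -0.0003, 0.0004]
10 [0.4783 0.0121 0.0465] [-0.0033, -0.0001, 0.0142, 0.0004, 0.0275, 0.0004]
5 [0.479 0.009 0.04 ] [-0.0055, -0.0001, 0.026, 0.0004, 0.0552, 0.0004]
0 [0.4795 0.0065 0.0332] [-0.0067, -0.0001, 0.038, 0.0004, 0.083, 0.0004]
```

View pics/w6.png

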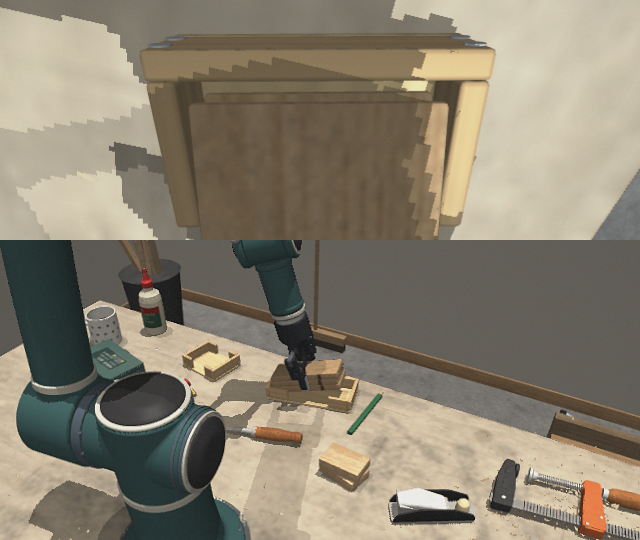

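The pile sits centred between the side walls, with its low end clear of the end wall's inner edge (row 80) and no contact force. Next I let the other end down, turning about the low edge.

>>> play_rows([
  [[-0.001,0,0.007,0,0.01,0,1],[-0.003,0,0.014,0,0.0275,0,1],[-0.004,0,0.02,0,0.041,0,1],[-0.0055,0,0.026,0,0.055,0,1],[-0.006,0,0.032,0,0.069,0,1],[-0.0067,0,0.038,0,0.083,0,1],[-0.0067,0,0.038,0,0.083,0,1],[-0.0067,0,0.038,0,0.083,0,1]],
])

```text
time: 7.8
tool_pos: [0.4793, 0.0061, 0.0328]
tcp_rot: [1.967, 2.448, -0.001]
wrist_force: [0.1, -0.2, -1.9]
width: 0.698
grip_force: 66.2
```

>>> play_rows([
  [[0,0,0,0,0,0,1],[0,0,0,0,0,0,1]],
])

```text
time: 8.0
tool_pos: [0.4793, 0.0069, 0.033]
tcp_rot: [1.965, 2.45, 0.0]
wrist_force: [0.3, 0.2, -2.6]
width: 0.696
grip_force: 66.2
```

```bash
python3 - <<'E'
from h import *
s=bot.read_state();print(s["time"],s["tool_pos"],s["wrist_force"],s["torque"],s["width"],s["grip_force"])
print(row(*tip(0,.0075)),row(*tip(0,.006)))
E
```

```text
8.0 [0.47934291 0.00688078 0.03302143] [ 0.2685139   0.19931064 -2.57286772] [-0.02189849  0.02193239 -0.00998497] 0.6955282838365957 66.19061037898064
[-0.0006, 0.0002, -0.0003, 0.0001, 0.0002, 0.0007] [-0.0006, 0.0002, 0.0022, 0.0001, 0.0002, 0.0007]
```

>>> play_rows([
  [[0,0,0.002,0,0,0,1],[0,0,0.002,0,0,0,1],[0,0,0.002,0,0,0,-1],[0,0,0.002,0,0,0,-1],[0,0,0.002,0,0,0,-1],[0,0,0.002,0,0,0,-1],[0,0,0.002,0,0,0,-1],[0,0,0.002,0,0,0,-1]],
])

```text
time: 8.8
tool_pos: [0.4794, 0.0065, 0.0317]
tcp_rot: [1.967, 2.449, 0.001]
wrist_force: [0.0, -1.0, -0.1]
width: 0.999
grip_force: 0.0
```

>>> play_rows([
  [[0,0,-0.02,0,0,0,-1],[0,0,-0.06,0,0,0,-1],[0,0,-0.12,0,0,0,-1],[0,0,-0.19,0,0,0,-1],[0,0,-0.26,0,0,0,-1],[0,0,-0.3,0,0,0,-1],[0,0,-0.3,0,0,0,-1],[0,0,-0.3,0,0,0,-1]],
])

```text
time: 9.6
tool_pos: [0.4796, 0.0065, 0.2128]
tcp_rot: [1.966, 2.448, 0.002]
wrist_force: [-0.7, 0.2, -0.8]
width: 0.996
grip_force: 0.0
```

```bash
python3 - <<'E'
from h import *
s=bot.read_state();print(s["time"],s["tool_pos"],s["wrist_force"],s["width"])
cv2.imwrite("pics/w7.png",bot.read_camera("wrist"))
p=bot.camera_params("wrist");u=tgt(YAW).as_matrix()
print(proj(p,[np.r_[C,.051]+u[:,0]*a+u[:,1]*b for a,b in((.08,-.03),(.08,.03),(-.08,.03),(-.08,-.03))]))
E
```

```text
9.6 [0.47957654 0.0064766  0.21276222] [-0.70732127  0.19499933 -0.78960811] 0.9957110016158688
[[276.07603834 105.39055715]
 [370.04420341 105.42405992]
 [362.26453097 327.66110853]
 [282.84814816 327.64263614]]
```

View pics/w7.png

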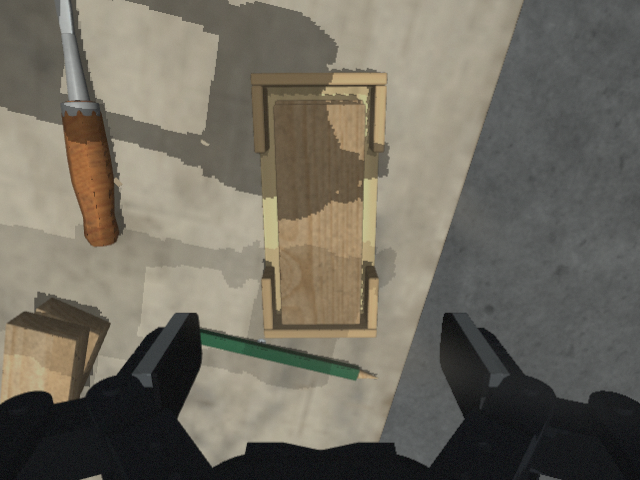

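The pile lies flat and centred in the long box. The top-face corners are at about (275,104), (365,104), (362,326), (281,326), close to the prediction, and the gripper is clear. Handing in.

```bash
python3 -c "
from workcell import bot
print(bot.finish_job())"
```

```text
the job is handed in; nothing more can be done
None
```

The three offcuts went into the long box in one carry, tipped about 15° and low end first; the last picture showed the pile flat and centred with the gripper clear, and I handed the job in at about 10 s of the 43 s without a verdict coming back.

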